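# Shim the rocking inspection microscope

### The arm

A 6-joint arm with a two-finger parallel gripper is mounted at the origin on the work surface. World frame = base frame: x ahead of the robot, y to its left, z up, the work surface at z = 0. Lengths are in mm, angles in degrees, forces in N, time in s.
With the tool pointing down it reaches from about 425 to 950 mm from the base axis. Payload 3.5 kg.
Tool frame: the origin (TCP) lies between the finger pads; the fingertips stand 14 mm ahead of it and the grasp point (between the pads) lies 5 mm behind it; z points along the fingers, y is the direction in which the jaws open and shut (so a half turn about z gives the same grasp; the last joint's range is limited). The gripper opens to 85 mm and grips with 20 to 120 N. Pads are 22 mm wide; open, the fingers measure 114 mm over their backs; the gripper's body (76 mm by 85 mm) begins 54 mm behind the grasp point. The pads swing forward as they close: fully open they stand 13 mm farther back than shut.
Start: joints at [-83.079, 16.404, 90.338, -0, 73.258, -8.594], TCP at [180.589, -650.38, 245.325] pointing down, gripper open.
Joint ranges: [-158.93, 158.93], [-51.34, 127.21], [12.03, 142.37], [-87.48, 267.48], [13.55, 161.25], [-162.69, 162.69]. Speed limits (degrees/s): [159.86, 159.86, 180, 180, 180, 180].

### API

Orientations are given as [roll, pitch, yaw] about the fixed x, y, z axes, in that order (R = Rz(yaw) Ry(pitch) Rx(roll)).
In Python, from rig import arm, claw, planner, get_obs, eyes, order gives the robot as it stands. The module is installed in compiled form; this text tells all that it offers. Calls block until the motion is done:
- arm.move_to(position, orientation): joint-space move of the TCP to a pose.
- arm.move_linear(position, rotation=None, v=150, guard=None): straight line of the TCP; rotation=None keeps the orientation; v is the mean speed in mm/s. With guard (N) it stops when the force on the tool has changed by that much, and returns True; else False.
- arm.move_joints(angles): joint-space move.
- claw.gripper_to(opening, force=None): opening from 0.0 (shut) to 1.0 (fully open); force is the grip in N (None keeps the last); returns when the fingers have stopped.
- arm.sleep(seconds).
- planner.solve_ik(position, orientation): joint angles nearest the present ones, or None.
- get_obs(): the state.
- eyes.snapshot(name): name is "scene" or "top" or "wrist"; returns a dict with "image" (384x512x3 uint8, blue, green, red), "z_map" (384x512 float32, mm along the optical axis (not along the pixel's ray), 0 where there is no reading), "intrinsics" (3x3 intrinsics, pixels), "position" and "rotation" of the camera in the world; the wrist camera has in their place "hand_eye" (4x4, takes a point from camera to tool coordinates, whose origin is the TCP and whose axes are the flange's). Camera axes: x right, y up, looking along -z (the intrinsics and any distortion apply to the point x, -y, -z); pixel columns grow to the right and rows downward; lengths in mm; the calibration is good to about 2 mm. A picture is of the moment at which its call begins: read the wrist's pose just before it.
A pose or a line that the arm cannot do raises arm.PlanningError and nothing moves.
- order.job_done(): hands the job in, once; it reports no verdict.
The state is a dict: "time_s": time; "joint_pos": joint angles; "joint_vel": joint speeds; "joint_torque": joint torques, N m; "position": TCP position; "eef_rot": TCP orientation; "ft_force": force on the tool from outside, world axes, zero at the start; "moment": the same for the moment, N m; "width": opening from 0.0 (shut) to 1.0 (fully open).
Only numpy, scipy, OpenCV 4.12 (cv2) and the standard library are available. Lean on these libraries where they do the work, as an engineer would, in place of code of your own. Each camera call takes 0.05 s, during which the arm holds its last target. There are 200 camera calls.

### The job

The microscope rocks because one foot of its base, the short one at the corner nearest the wedge, does not reach the bench. With your fingertips, push the steel wedge along the bench, thin edge first, under that foot until it is snug and all four feet bear, without jacking the base up; then press down on the base corner above that foot to prove that it no longer rocks, and let go. Do not pick the wedge up, do not shift the microscope, and leave everything else where it is.

Things in the scene. Friction and masses are not known exactly. Their poses are not given: they have to be found in the camera images.
- scope: Video inspection microscope, about 8 kg, 430 mm high: white base plate 300 x 240 mm on four round rubber feet, column at the back, camera head over the middle. Origin on the bench under the base's middle; z up, x towards the back (column), operator's edge at x = -150 mm. Feet at x +-125, y +-95 mm. It stands level on three; the fourth, at (-125, -95), hangs clear.
- short_foot (a point): Bottom centre of the short foot, a domed rubber foot 24 mm across pushed up into the base. It hangs 3 to 7 mm above the bench, different each time, and does not move in the base. It lies 25 mm inside the two nearest edges of the base plate, whose underside is 18 mm above the bench.
- press_spot (a point): Point on top of the base plate straight above the short foot, 41 to 42 mm above the bench (plate 24 mm thick): the corner to press. Nothing stands on the plate within 60 mm of it.
- shim: Steel wedge, 130 mm long (x), 36 mm wide, 0.3 kg, flat on the bench: 1.5 mm thick at the thin edge (x = +65 mm), rising evenly to 15 mm at the square thick end (x = -65). Origin: centre of its underside. It points only roughly at the foot. Slides at 1 to 2 N; the push reaches 10 N some 5 mm past first touch of the foot, and near 30 N the base begins to jack up. It stays where left.
- mount_stage: Resin specimen puck, 30 mm across, 18 mm high, loose on the black stage plate of the microscope. Origin: centre of its underside. Leave alone.
- mount_bench: Resin specimen puck, 30 mm across, 18 mm high, on the bench in front of the microscope. Origin: centre of its underside. Leave alone.
- objective: Spare steel objective lens standing on the bench, 30 mm across, 46 mm high. Origin: centre of its underside. Leave alone.
- dish: Open glass dish, 90 mm across, 14 mm high. Origin: centre of its underside. Leave alone.
- solvent: White plastic bottle, 64 mm across, 140 mm high. Origin: centre of its underside. Leave alone.
- slidebox: Grey slide box, 90 x 100 mm, 33 mm high. Origin: centre of its underside. Leave alone.
- tweezers: Steel tweezers lying flat, 135 mm long, 4 mm high. Origin: middle of the underside. Leave alone.
- driver: Small screwdriver lying on the bench, 150 mm long. Leave alone.
Not all that is in view belongs to the job. Several things have the shape of the shim; the one meant has the colours described above.

How it is judged (in metres and radians):
On the way, in this order (a step that is already met when the one before it is completed fails the run):
1. the wedge is under the short foot, thin edge first, and bears on it (contact force between shim and scope above 1.5 N and x of short_foot in the frame of shim between 0 and 0.065 m and y of short_foot in the frame of shim between -0.018 and 0.018 m), for 0.2 s.
2. the base corner above the short foot is pressed down with at least 3 N and does not give (contact force between each of the fingers, shim and scope above 3 N and horizontal distance between the grasp point and press_spot below 0.045 m and angle between scope's own z axis and vertical below 0.01 rad), for 0.2 s.
At the end, for the whole second after the job is handed in: The wedge lies under the short foot, thin edge foremost, with the foot's centre over its sloping top, and carries more than 1.5 N of the microscope; that corner of the base is jacked up by no more than 1.2 mm and the microscope is within 0.008 rad of level; all at rest (all of step 1 and height (world z) of press_spot below 0.0432 m and angle between scope's own z axis and vertical below 0.008 rad and linear speed of each of shim, scope below 0.01 m/s); the robot touches nothing.
It fails at once if the wedge is lifted more than 6 mm off the bench or stood on edge (height (world z) of shim above 0.006 m or angle between shim's own z axis and vertical above 0.25 rad).
It fails at once if the microscope is shifted more than 10 mm or tipped more than 0.1 rad (distance of scope from where it was at the start of the episode above 0.01 m or angle between scope's own z axis and vertical above 0.1 rad).
It fails at once if another thing is moved more than 20 mm (distance of any of mount_stage, mount_bench, objective, dish, solvent, slidebox, tweezers, driver from where it was at the start of the episode above 0.02 m).
It also fails if it takes over 58 s, if anything falls off the work surface, if the arm or the gripper's body presses on something with over 40 N, if the wrist force passes 120 N, or if a joint passes its speed limit or range.

## Working session

There is one attempt and no reset: what is moved stays moved. The work goes in short steps, each a Python script; the robot and the scene stay as the last script left them, time stands still between calls to the robot, and variables do not carry over. Pictures are saved under pics/ and viewed, about 8 in all and at most 12, crops included, and the job is handed in when it is done.

```bash
mkdir -p pics
cat > h.py <<'E'
import numpy as np, cv2
from rig import arm, claw, planner, get_obs, eyes, order
from scipy.spatial.transform import Rotation as R
def rays(s,uv):
    d=s.get('distortion'); K=np.array(s['intrinsics'],float)
    uv=np.asarray(uv,float).reshape(-1,2)
    n=np.c_[(uv-K[:2,2])/[K[0,0],K[1,1]],np.ones(len(uv))]
    return n*[1,-1,-1]
def pose(s,obs=None):
    if 'hand_eye' in s:
        T=np.eye(4);T[:3,:3]=R.from_euler('xyz',obs['eef_rot'],degrees=True).as_matrix();T[:3,3]=obs['position']
        T=T@np.array(s['hand_eye']);return T[:3,:3],T[:3,3]
    r=np.array(s['rotation'],float)
    if r.shape!=(3,3): r=R.from_euler('xyz',r,degrees=True).as_matrix()
    return r,np.array(s['position'],float)
def onplane(s,uv,z,obs=None):
    M,p=pose(s,obs); d=rays(s,uv)@M.T
    return p+d*((z-p[2])/d[:,2])[:,None]
def cloud(s,obs=None):
    M,p=pose(s,obs); h,w=s['z_map'].shape; v,u=np.mgrid[:h,:w]
    c=rays(s,np.c_[u.ravel(),v.ravel()])*s['z_map'].reshape(-1,1)
    return (c@M.T+p).reshape(h,w,3)
E
python3 - <<'E'
from h import *
import pickle
o=get_obs();print(o)
for n in ['scene','top','wrist']:
    s=eyes.snapshot(n); pickle.dump((s,o),open(n+'.pkl','wb'))
    print(n,{k:np.array(v).tolist() for k,v in s.items() if k not in('image','z_map')})
    cv2.imwrite(f'pics/{n}.png',s['image'])
a=[cv2.resize(cv2.imread(f'pics/{n}.png'),None,fx=1.5,fy=1.5,interpolation=2) for n in ['scene','top']]
cv2.imwrite('pics/top_b.png',a[1]);cv2.imwrite('pics/scene_b.png',a[0])
E
```

```text
{'time_s': 0.0, 'joint_pos': array([-8.30777008e+01,  1.64561903e+01,  9.04238072e+01,  1.56982974e-04,
        7.32584360e+01, -8.59392041e+00]), 'joint_vel': array([-0.01825315, -0.18727641,  0.0044826 ,  0.04870251, -0.00668053,
        0.01426869]), 'joint_torque': array([ 1.24646420e-03, -4.05983591e+01, -2.92623800e+01,  1.79643615e-05,
        5.88315219e-03,  7.34153645e-06]), 'position': array([ 180.52729307, -649.75639466,  243.9056975 ]), 'eef_rot': array([-1.79863143e+02, -2.08346965e-02,  1.55161494e+01]), 'ft_force': array([-1.16158499,  0.92641543, -0.08860114]), 'moment': array([ 0.01565765, -0.02297316, -0.01570377]), 'width': 1.0004245229564441}
scene {'intrinsics': [[347.79523106609645, 0.0, 253.7197806141439], [0.0, 347.79523106609645, 193.15807861867862], [0.0, 0.0, 1.0]], 'position': [1138.4525829624936, 351.1721993215009, 679.00393966898], 'rotation': [48.27779669736062, -1.1434373488549245, 118.85477185527641]}
top {'intrinsics': [[403.642354261426, 0.0, 248.412517269769], [0.0, 403.642354261426, 195.92424366732436], [0.0, 0.0, 1.0]], 'position': [318.2344523140902, 1.1137282591494988, 1190.7724923409269], 'rotation': [10.434733371304734, 0.021890918692994955, -88.51028021904702]}
wrist {'intrinsics': [[337.36231247049324, 0.0, 258.3851816634406], [0.0, 337.36231247049324, 187.91792752951193], [0.0, 0.0, 1.0]], 'hand_eye': [[0.0006983726341824578, 0.954218057308335, 0.2991110352066073, 76.45754744164323], [0.9999988410870974, -0.0010710405057296507, 0.001081987381786442, -0.32267521698758905], [0.0013528119318974268, 0.29910993293259175, -0.9542176994380972, -127.67472835414065], [0.0, 0.0, 0.0, 1.0]]}
```

View pics/top_b.png

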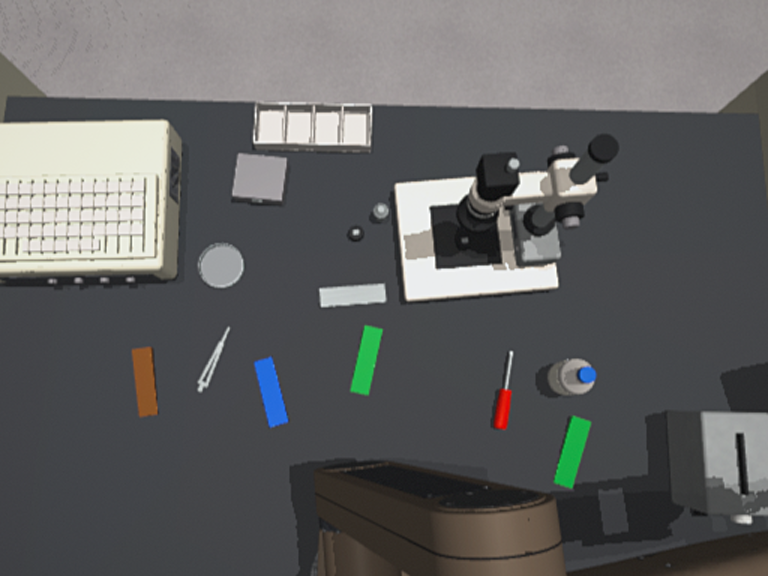

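View pics/scene_b.png

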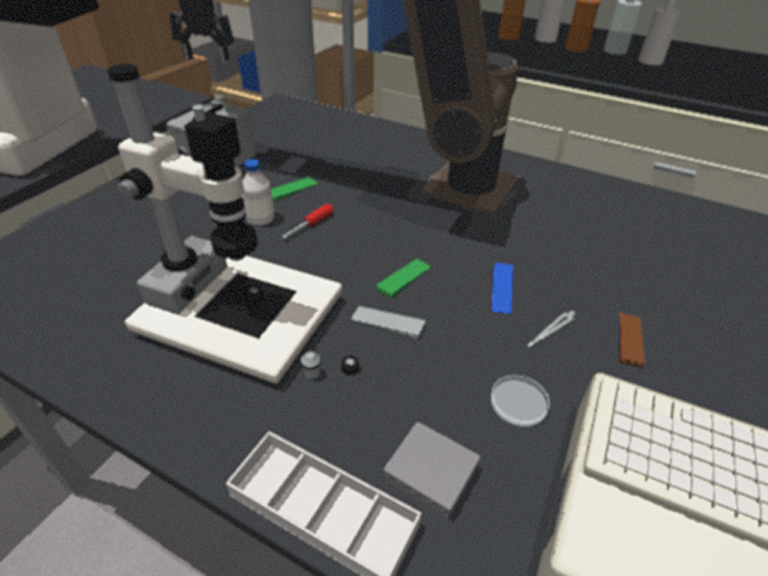

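The short-foot corner is the base's left-bottom corner in the top view, about (403,300). Candidates shaped like the shim in the enlarged top view are:
- grey steel at (352,296)
- greens at (366,360) and (572,452)
- blue at (271,392)
- brown at (145,382)
- a faint grey patch at (612,512), in the arm's shadow

Only (352,296) is bare steel and nearest the corner. I'll measure it and confirm it in a crop.

Run:
```python
from h import *
import pickle
s,o=pickle.load(open('top.pkl','rb')); C=cloud(s); im=s['image']
hsv=cv2.cvtColor(im,cv2.COLOR_BGR2HSV)
def blob(mask,seed):
    n,l,st,c=cv2.connectedComponentsWithStats(mask.astype(np.uint8)); return l==l[seed[1],seed[0]]
g=blob(hsv[...,2]>110,(235,197)); print('shim px',g.sum(), 'bgr',im[g].mean(0))
cn=cv2.findContours(g.astype(np.uint8),0,1)[0][0]; r=cv2.minAreaRect(cn); P=onplane(s,cv2.boxPoints(r),8); print('shim rect',r,'\n',P.round(1))
for u in range(214,257,5): print(u,C[195:200,u,2].mean().round(1),end=' ')
f=blob(hsv[...,2]>110,(612*2//3,512*2//3)); print('\nfaint bgr',im[508*2//3,612*2//3],C[341,408])
w=blob((hsv[...,2]>180)&(hsv[...,1]<40),(275,190)); ys,xs=np.nonzero(w); print('base z',np.median(C[w][:,2]))
cn=max(cv2.findContours(w.astype(np.uint8),0,1)[0],key=cv2.contourArea); 
ap=cv2.approxPolyDP(cv2.convexHull(cn),4,True)[:,0]; print(np.c_[ap,onplane(s,ap,42)].round(1))
for q in [(600/1.5,150/1.5),(575/1.5,376/1.5),(380/1.5,211/1.5),(356/1.5,233/1.5)]: print(q,C[int(q[1]),int(q[0])].round(0))
cv2.imwrite('pics/crop.png',cv2.resize(im[170:250,190:310],None,fx=6,fy=6,interpolation=cv2.INTER_CUBIC))
```

```text
shim px 582 bgr [193.40034364 194.01546392 188.3419244 ]
shim rect ((234.75881958007812, 196.36468505859375), (13.268494606018066, 44.25388717651367), 85.60128784179688) 
 [[546.8 115.7   8. ]
 [560.5 -15.8   8. ]
 [520.5 -19.7   8. ]
 [506.9 111.    8. ]]
214 13.7 219 13.6 224 9.4 229 9.8 234 6.2 239 6.8 244 3.4 249 3.7 254 1.2 
faint bgr [64 61 60] [ 134.82004548 -450.90050722    3.66214652]
base z 40.486632854681716
[[ 370.   177.   595.1 -346.2   42. ]
 [ 370.   191.   553.4 -345.1   42. ]
 [ 271.   199.   522.4  -58.4   42. ]
 [ 264.   122.   756.   -33.8   42. ]
 [ 316.   118.   772.6 -189.5   42. ]]
(400.0, 100.0) [ 662. -294.  428.]
(383.3333333333333, 250.66666666666666) [ 380. -354.  112.]
(253.33333333333334, 140.66666666666666) [697.  -2.  47.]
(237.33333333333334, 155.33333333333334) [658.  45.  20.]
```

View pics/crop.png

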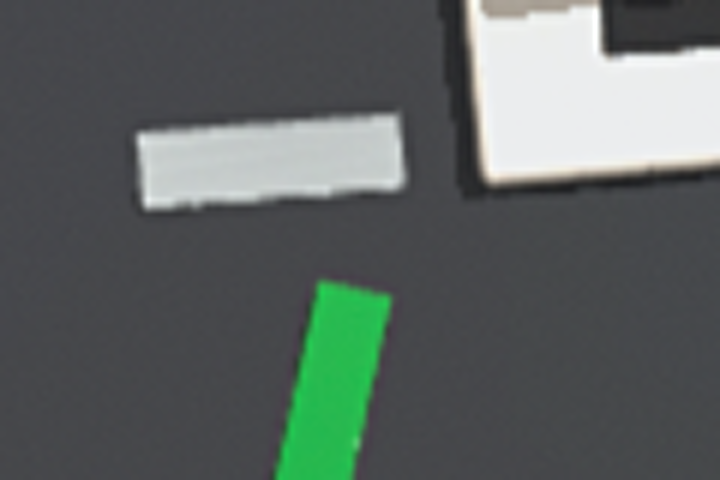

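Confirmed: the steel wedge's corners in the crop are (137,130) and (405,188). Depth falls from 13.7 to 1.2 mm towards the scope, so the thin edge already leads. I'll swing the arm in at small radius, clear of the scope, and take one closer look with the wrist camera.

Run:
```python
from h import *
import pickle
claw.gripper_to(0.0,30)
arm.move_linear([55,-455,300],v=250)
j=get_obs()['joint_pos'].copy(); print(j.round(1))
j[0]=3; j[5]=0; arm.move_joints(j)
arm.move_to([520,60,170],[180,0,96]); arm.sleep(0.3)
o=get_obs(); s=eyes.snapshot('wrist'); pickle.dump((s,o),open('w1.pkl','wb'))
print(o['time_s'],o['position'],o['eef_rot'],o['joint_pos'].round(1))
cv2.imwrite('pics/w1.png',cv2.resize(s['image'],None,fx=1.5,fy=1.5,interpolation=2))
```

```text
[-95.8 -14.3 115.8   0.   78.5 -21.3]
5.5 [520.42327023  60.52650779 171.62252471] [1.79835961e+02 2.64645732e-02 9.60530057e+01] [ -4.5   1.5 115.3   0.   63.1 -10.5]
```

View pics/w1.png

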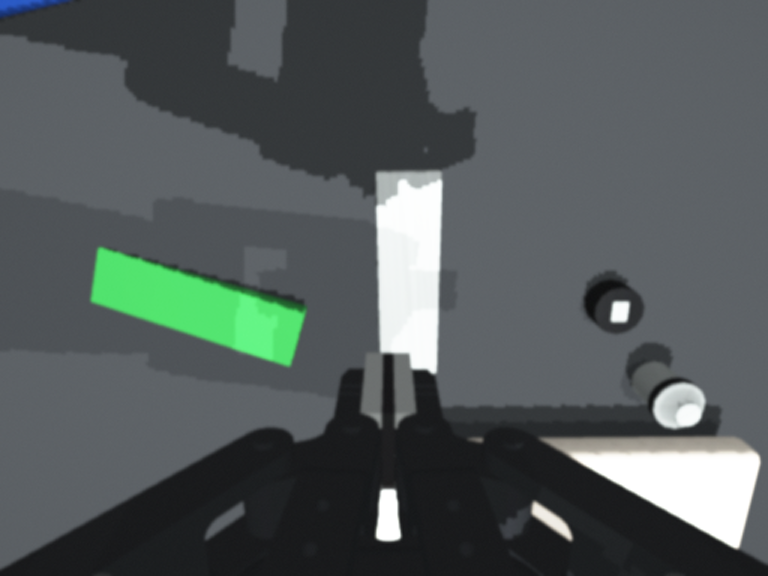

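The wrist view shows the wedge at (376–442, 172–375), the objective and the bench puck clear of it, and the gripper hiding the short-foot corner. I'll turn the hand by 90° so that one view holds both the wedge and the corner.

Run:
```python
from h import *
import pickle
arm.move_to([460,0,190],[180,0,6]); arm.sleep(0.3)
o=get_obs(); s=eyes.snapshot('wrist'); pickle.dump((s,o),open('w2.pkl','wb'))
print(o['time_s'],o['position'],o['eef_rot'])
cv2.imwrite('pics/w2.png',cv2.resize(s['image'],None,fx=1.5,fy=1.5,interpolation=2))
```

```text
7.1333 [4.60058202e+02 1.02422106e-01 1.89946937e+02] [-1.79996447e+02  6.99662319e-03  6.02213483e+00]
```

View pics/w2.png

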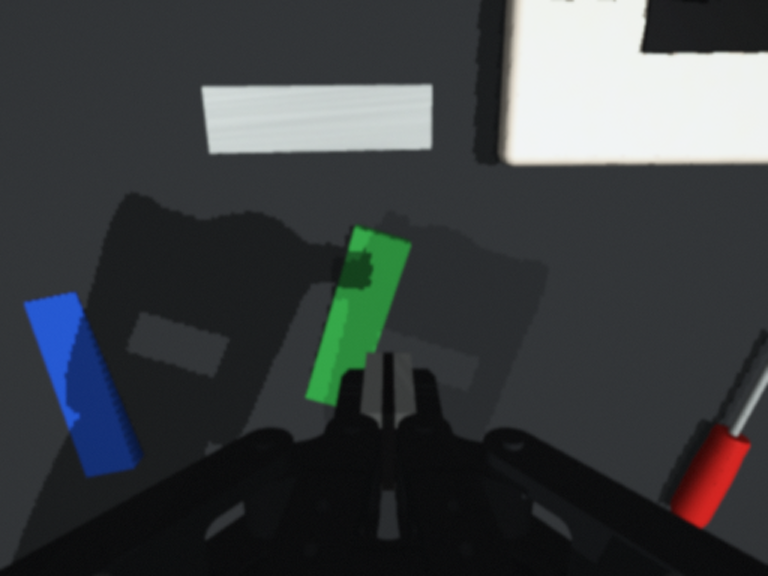

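Run:
```python
from h import *
import pickle
s,o=pickle.load(open('w2.pkl','rb')); im=s['image']; hsv=cv2.cvtColor(im,cv2.COLOR_BGR2HSV)
def blob(m,seed):
    n,l=cv2.connectedComponents(m.astype(np.uint8)); return (l==l[seed[1],seed[0]])
def fit(p): 
    vx,vy,x0,y0=cv2.fitLine(p.astype(np.float32),cv2.DIST_HUBER,0,.01,.01).ravel(); return np.array([x0,y0]),np.array([vx,vy])
def X(a,b): t=np.linalg.solve(np.c_[a[1],-b[1]],b[0]-a[0]); return a[0]+t[0]*a[1]
g=blob((hsv[...,2]>110)&(hsv[...,1]<60),(210,80))
cn=cv2.findContours(g.astype(np.uint8),0,cv2.CHAIN_APPROX_NONE)[0][0][:,0]
x0,x1=cn[:,0].min(),cn[:,0].max();y0,y1=cn[:,1].min(),cn[:,1].max();print(x0,x1,y0,y1)
m=(cn[:,0]>x0+10)&(cn[:,0]<x1-6); mid=(y0+y1)/2
T=fit(cn[m&(cn[:,1]<mid)]);B=fit(cn[m&(cn[:,1]>mid)])
e=(cn[:,1]>y0+5)&(cn[:,1]<y1-5)
L=fit(cn[e&(cn[:,0]<(x0+x1)/2)]);Rr=fit(cn[e&(cn[:,0]>(x0+x1)/2)])
tk=onplane(s,[X(L,T),X(L,B)],15,o);tn=onplane(s,[X(Rr,T),X(Rr,B)],1.5,o)
a=tk.mean(0);b=tn.mean(0);print('thick',tk.round(1),'\nthin',tn.round(1),'len',np.linalg.norm((b-a)[:2]),'w',np.linalg.norm(tk[0]-tk[1]),np.linalg.norm(tn[0]-tn[1]))
print('mid thick',a.round(1),'mid thin',b.round(1),'heading',np.degrees(np.arctan2(*(b-a)[[1,0]])))
w=blob((hsv[...,2]>150)&(hsv[...,1]<60),(380,80))
cn=max(cv2.findContours(w.astype(np.uint8),0,cv2.CHAIN_APPROX_NONE)[0],key=cv2.contourArea)[:,0]
bx,by=cn[:,0].min(),cn[:,1].max()
Lf=fit(cn[(cn[:,1]>10)&(cn[:,1]<95)&(cn[:,0]<bx+8)]);Bt=fit(cn[(cn[:,0]>350)&(cn[:,0]<500)&(cn[:,1]>by-6)])
for z in (42,38):
  c=onplane(s,[X(Lf,Bt),Lf[0],Bt[0]],z,o)[:,:2]
  yh=(c[1]-c[0]);yh/=np.linalg.norm(yh);xh=(c[2]-c[0]);xh/=np.linalg.norm(xh)
  print(z,'corner',c[0].round(1),'angles',np.degrees(np.arctan2(yh[1],yh[0])).round(2),np.degrees(np.arctan2(xh[1],xh[0])).round(2),'foot',(c[0]+25*xh+25*yh).round(1))
C=cloud(s,o);print('base z',np.median(C[w][:,2]),'bench z',np.median(C[100:140,170:230,2]))
```

```text
134 288 56 102
thick [[544.6 114.6  15. ]
 [508.7 110.5  15. ]] 
thin [[560.4 -13.7   1.5]
 [524.4 -18.5   1.5]] len 129.61699725831733 w 36.08394437552354 36.32034163391127
mid thick [526.7 112.6  15. ] mid thin [542.4 -16.1   1.5] heading -83.03275491172543
42 corner [522.6 -55.2] angles 6.53 -83.72 foot [550.2 -77.2]
38 corner [522.4 -56.1] angles 6.53 -83.72 foot [550.  -78.1]
base z 39.8363320755069 bench z -0.948940038657355
```

The sizes check out: 129.6 × 36.1 mm, bench z −0.9, base top 39.8. The wedge axis (heading −83.0°) passes within 1 mm of the foot estimate (550,−78). I'll push straight for the first 55 mm and then look again.

```bash
cat >> h.py <<'E'
YAW=97.0
U=np.array([np.cos(np.radians(-83.0)),np.sin(np.radians(-83.0)),0])
THICK=np.array([526.7,112.6,0])
def st(): 
    o=get_obs(); print(round(o['time_s'],2),o['position'].round(1),'F',o['ft_force'].round(1)); return o
E
python3 - <<'E'
from h import *
import pickle
p=THICK-32*U
arm.move_to(list(p[:2])+[90],[180,0,YAW]); st()
print(arm.move_linear([p[0],p[1],19],v=80,guard=8)); arm.sleep(.2); st()
q=THICK+(-11+55)*U
print(arm.move_linear([q[0],q[1],19],v=30,guard=10)); st(); arm.sleep(.1)
b=q-12*U; arm.move_linear([b[0],b[1],19],v=60)
arm.move_linear([b[0],b[1],110],v=150)
arm.move_to([460,-20,190],[180,0,6]); arm.sleep(.2)
o=get_obs(); s=eyes.snapshot('wrist'); pickle.dump((s,o),open('w3.pkl','wb')); st()
cv2.imwrite('pics/w3.png',cv2.resize(s['image'],None,fx=1.5,fy=1.5,interpolation=2))
E
```

```text
8.36 [523.  144.2  90.3] F [ 0.   0.3 -0.5]
False
9.6 [523.3 144.4  19.6] F [0.1 0.1 0.7]
False
12.28 [532.  69.  19.] F [-0.4  1.5  0.6]
14.97 [460.  -19.8 189.6] F [-1.1 -0.4 -0.3]
```

View pics/w3.png

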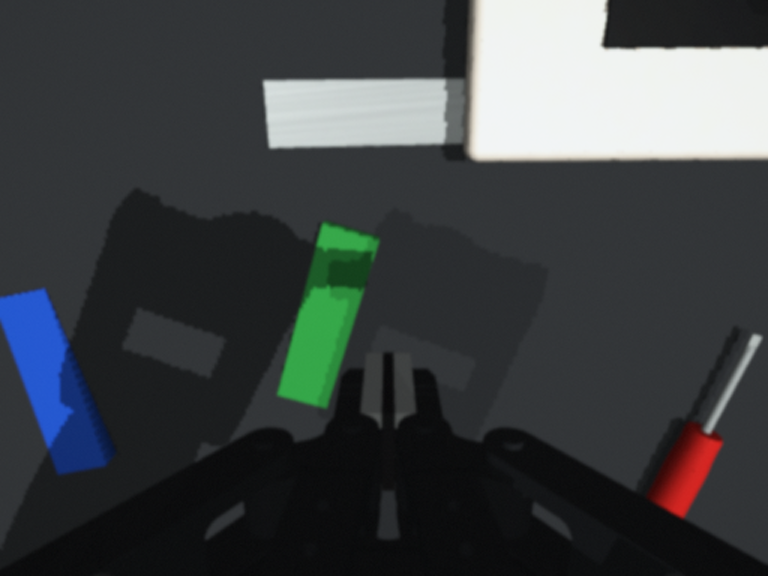

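The wedge in w3 lies at (263–465, 80–148), parallel to its earlier track, with its thin edge just entering under the base. I'll carry on until it is snug, stopping on force.

Run:
```python
from h import *
import pickle
s,o=pickle.load(open('w3.pkl','rb'))
tk=onplane(s,[(264/1.5,80/1.5),(269/1.5,148/1.5)],15,o);print('thick corners',tk.round(1),'expect mid',(THICK+55*U).round(1))
p=THICK+(-11+55-20)*U
arm.move_to(list(p[:2])+[110],[180,0,YAW])
arm.move_linear([p[0],p[1],19],v=100,guard=8); arm.sleep(.2); st()
a=p+34*U  # 14 mm of pushing, then slow
print(arm.move_linear([a[0],a[1],19],v=30,guard=14)); st()
q=THICK+(-11+126)*U
hit=arm.move_linear([q[0],q[1],19],v=14,guard=13); o=st()
print(hit,'travel',(np.dot(o['position']-THICK,U)+11).round(1)); arm.sleep(.3); st()
```

```text
thick corners [[551.2  59.9  15. ]
 [514.8  55.8  15. ]] expect mid [533.4  58.    0. ]
17.46 [530.2  88.8  19.8] F [ 0.5  0.5 -0.2]
False
18.74 [533.7  55.   19. ] F [-0.9  0.4 -0.5]
21.24 [537.5  20.1  18.7] F [-0.   1.3  0.8]
True travel 104.1
21.54 [536.4  20.5  17.8] F [-0.6  0.2  0.4]
```

Run:
```python
from h import *
o=get_obs(); p0=np.array([537.5,20.1,0])
for k in range(0,9):
    q=p0+(k*1.0)*U
    h=arm.move_linear([q[0],q[1],19],v=8,guard=13); arm.sleep(.08); o=get_obs()
    print(k,round(o['time_s'],2),h,'travel',(np.dot(o['position']-THICK,U)+11).round(2),o['ft_force'].round(1))
    if h or o['ft_force']@-U>11: break
```

```text
0 21.97 False travel 104.09 [-1.1  0.2 -0.5]
1 22.32 False travel 104.36 [-0.8  5.1  0.5]
2 22.68 False travel 104.57 [0.1 8.8 2.1]
3 23.04 False travel 104.75 [-0.8 10.8  2.6]
4 23.4 False travel 105.23 [-0.5 13.4  2.4]
```

Snug at a 13.4 N push. I'll back off, then press on the corner in small steps.

Run:
```python
from h import *
o=get_obs(); b=o['position']-15*U
arm.move_linear([b[0],b[1],19],v=60); arm.move_linear([b[0],b[1],110],v=150)
f=np.array([550,-78])
arm.move_linear([f[0],f[1],110],v=150); arm.move_linear([f[0],f[1],66],v=80); arm.sleep(.2); f0=st()['ft_force'][2]
h=arm.move_linear([f[0],f[1],48],v=15,guard=10); o=st(); print(h)
z=o['position'][2]+.3
for k in range(14):
    z-=.7; arm.move_linear([f[0],f[1],z],v=10); arm.sleep(.05); o=get_obs()
    print(round(o['time_s'],2),z.round(1),o['position'].round(1),o['ft_force'].round(1),o['moment'].round(2))
    if o['ft_force'][2]-f0>24: break
arm.sleep(.6); st()
```

```text
26.41 [550.5 -78.2  66.7] F [ 0.1  0.2 -0. ]
27.18 [550.  -78.   55.5] F [-0.5  0.9  4. ]
True
27.48 55.1 [550.1 -78.   55.5] [-1.7  0.4  5.6] [0.03 0.35 0.01]
27.77 54.4 [550.1 -78.   55.4] [-3.3  0.5  9.3] [ 0.09  0.53 -0.03]
28.07 53.7 [550.2 -78.   55.4] [-4.5  1.7 12.1] [0.22 0.86 0.03]
28.38 53.0 [550.2 -78.   55.3] [-6.9  2.  16. ] [0.28 1.13 0.03]
28.68 52.3 [550.2 -78.   55.2] [-8.6  2.6 18.5] [0.33 1.4  0.04]
28.98 51.6 [550.3 -78.   55.2] [-9.9  2.2 22.9] [0.47 1.71 0.03]
29.27 50.9 [550.3 -78.   55.1] [-11.9   2.6  25.8] [ 0.55  2.02 -0.03]
29.88 [550.3 -78.   55.1] F [-11.4   4.   25.8]
```

The corner gave only 0.4 mm under 26 N. To be sure both fingertips share the load, I'll roll the tool slightly about its level position while pressing and watch the moment.

Run:
```python
from h import *
o=get_obs(); print(o['eef_rot'].round(2))
for r in (0,.5,1,0,-.5,-1,0):
    arm.move_linear([550,-78,50.9],[180+r if r<=0 else r-180,0,YAW],v=20); arm.sleep(.22); o=get_obs()
    F,M=o['ft_force'],o['moment']
    print(r,round(o['time_s'],2),o['position'].round(1),o['eef_rot'].round(2),F.round(1),M.round(2))
```

```text
[-179.54   -0.52   96.87]
0 30.34 [550.2 -77.9  55.1] [-1.7984e+02 -5.0000e-02  9.7040e+01] [-11.2   3.5  26.7] [ 0.57  2.   -0.02]
0.5 30.81 [550.3 -77.9  55.1] [-1.7936e+02 -5.0000e-02  9.7030e+01] [-10.8   2.9  25.1] [ 0.58  2.   -0.07]
1 31.27 [550.5 -77.9  55.1] [-1.7889e+02 -5.0000e-02  9.7030e+01] [-10.6   4.5  25.2] [ 0.59  1.87 -0.04]
0 31.74 [550.2 -77.9  55.1] [-1.7985e+02 -5.0000e-02  9.7040e+01] [-11.9   4.   25.9] [ 0.54  1.98 -0.03]
-0.5 32.21 [550.1 -77.9  55.1] [ 1.7967e+02 -6.0000e-02  9.7050e+01] [-12.3   2.4  25.4] [ 0.54  2.08 -0.01]
-1 32.67 [550.  -78.   55.1] [ 1.7918e+02 -5.0000e-02  9.7050e+01] [-12.6   2.2  26.6] [ 0.55  2.17 -0.02]
0 33.14 [550.3 -77.9  55.1] [-1.7985e+02 -5.0000e-02  9.7040e+01] [-10.7   3.   25.6] [0.54 1.99 0.01]
```

Run:
```python
from h import *
import pickle
arm.move_linear([550,-78,75],[180,0,YAW],v=40); arm.move_linear([540,0,130],v=150)
arm.move_to([460,-20,190],[180,0,6]); arm.sleep(.3)
o=get_obs(); s=eyes.snapshot('wrist'); pickle.dump((s,o),open('w4.pkl','wb')); st()
s0,o0=pickle.load(open('w3.pkl','rb'))
def edge(s,o):
    hs=cv2.cvtColor(s['image'],cv2.COLOR_BGR2HSV); w=((hs[...,2]>150)&(hs[...,1]<60)).astype(np.uint8)
    n,l=cv2.connectedComponents(w); m=(l==l[80,350]); 
    return onplane(s,[(np.nonzero(m[90])[0].min(),90),(420,np.nonzero(m[:,420])[0].max())],42,o).round(1)
print('base edges before',edge(s0,o0),'\nafter',edge(s,o))
cv2.imwrite('pics/w4.png',cv2.resize(s['image'],None,fx=1.5,fy=1.5,interpolation=2))
```

```text
36.38 [460.  -19.9 189.9] F [ 0.9 -0.8 -0.3]
base edges before [[ 534.4  -54.1   42. ]
 [ 532.1 -140.3   42. ]] 
after [[ 534.5  -54.5   42. ]
 [ 532.2 -140.7   42. ]]
```

View pics/w4.png

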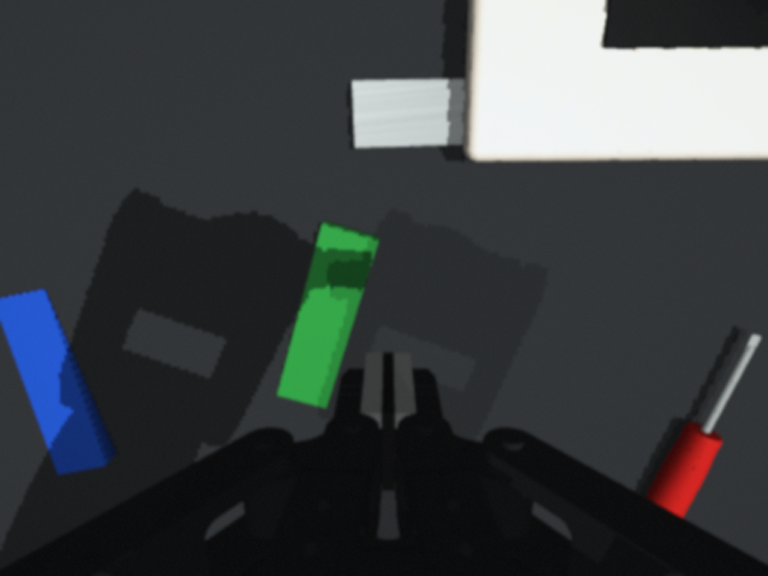

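The wedge now sticks out at (352–465, 79–148), straight under the corner, and the base edge is still at (470,160). The robot is clear, so I'm handing in.

```bash
python3 -c "
from h import *
order.job_done(); st()"
```

```text
the job is handed in; nothing more can be done
the job is handed in; nothing more can be done
```

I pushed the steel wedge under the short foot with closed fingertips, pressed the corner to prove it, and handed the job in at about 36 s of the 58 s allowed. No verdict was reported.

- **Push:** I slid the wedge thin edge first, about 105 mm straight along its own axis, and stopped at a steady 13.4 N. It was never gripped or lifted. By my measurements the foot's centre is about 22 mm on the thin side of the wedge's middle and within about 1–2 mm of its centreline, where the wedge is about 6 mm thick.
- **Press test:** I pressed the corner with about 26 N for several seconds. The fingertips sank only about 0.4 mm, so the corner no longer rocks.
- **Last checks:** The base edges are within 0.4 mm of where they were before I pressed. The last wrist view shows the wedge straight under the corner, the objects in view unmoved and the robot touching nothing.

**What disagreed or was not measured:**
- The force stop first tripped at about 104 mm while the sensor settled back near zero, so I finished the push in 1 mm steps.
- I could not measure how the load split between the two fingers. I rolled the tool ±1° while pressing so that both would bear, and saw no jump in the moment.
- The load the wedge carries and any rise of the base were inferred from the forces only.
- After the push I did not look again at the objects outside the last wrist view.

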